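# Hold the curing-box flap at its balance point

## Task

I want to tighten the hinge of the reflector flap in the small grey curing box: slide the clear guard on top of the box to the right, fully open against its stop, and only then take the flap by its side pin and swing it up until it stands straight up, balanced over its hinge. Do not let it drop back or tip over to the rear, and leave the ferrule rack, the loupe and the screw cup where they are. Finish while still gripping the pin and holding the flap still at the balance point; do not let go.

Things in the scene. Friction and masses are not known exactly. Their poses are not given: they have to be found in the camera images.
- curing_box: Low grey box fixed to the bench, 169 (x) x 272 (y) x 83 mm high. Origin on the bench; +x to its rear, +y to its left end. Outer faces: front x = -91, rear x = +78, ends y = +-136 mm. Walls 6 mm thick, 70 mm high; tracks on front and rear wall up to 83 mm. Right half closed; left half (y 0 to 130 mm) an open bay, floor at 9 mm, holding the flap and, under its plate, a V-block up to z = 35 mm.
- guard (a joint): Sliding guard, a clear panel in an aluminium frame, 159 x 130 mm, top face at z = 81 mm over the bench. m: 0 = shut over the left bay, grows as it slides along the box's -y to the right, 0.130 = fully open at its stop. Starts shut or up to 30 mm open. The track drags with about 1.2 N; it stays where it is left.
- guard_grip (a point): Centre of the guard's upright black handle: a bar 50 mm long along the box's x, 14 mm thick along the box's y, from z = 79 to 109 mm in the box's frame (bottom 15 mm below and top 15 mm above this point). It moves with the guard.
- flap (a joint): Hinge (along the box's y) of the reflector flap, an aluminium plate 58 mm wide, 4 mm thick, about 0.12 kg. rad: 0 = lying level, pointing to the box's front (its start), grows as the free edge swings up and rearward; 1.571 = straight up, where it balances over the hinge; 1.95 = fallen over onto its rear stop. The hinge is nearly free: let go elsewhere, the flap falls.
- flap_pin (a point): Middle of the flap's side pin: a round bar, 10 mm thick, parallel to the hinge, 45 mm of it sticking out from the left (+y) side of the flap's free edge; plate to its right, 12 mm collar at its left end. 85 mm from the hinge line; z = 52 mm lying, 137 mm straight up. Lying, it has 55 mm free in front up to the front wall, more behind. Round, so it turns between the fingers as the flap swings.
- flap_hinge (a point): Point on the flap's hinge line at the same place along it as flap_pin, fixed in the box: x = +55, y = +90, z = 52 mm in the box's frame. The pin swings round it in a plane along the box's x and z.
- ferrule_rack: Small white block with rows of pegs, 36 x 78 x 20 mm, loose on the bench to the left of the box; origin under its centre. Leave alone.
- loupe: Black loupe, 39 mm across, 32 mm high, loose on the bench to the left; origin under its centre. Leave alone.
- screw_cup: White cup, 52 mm across, 35 mm high, loose on the bench farther to the left; origin under its centre. Leave alone.

How it is judged:
By the outcome, as a careful person would: the job done as asked, in the order asked, and still so for the second after the job is handed in, while the arm keeps its last pose, push and grip.
It also fails if it takes over 54 s, if anything falls off the work surface, if the arm or the gripper's body presses on something with over 40 N, if the wrist force passes 120 N, or if a joint passes its speed limit or range.

## Robot

A 7-joint arm with a two-finger parallel gripper is mounted at the origin on a cart in front of the work surface, level with it; the furniture and walls round the work are solid. World frame = base frame: x ahead of the robot, y to its left, z up, the work surface at z = 0. Lengths are in m, angles in rad, forces in N, time in s.
With the tool pointing down it reaches from about 0.425 to 0.875 m from the base axis. Payload 4.7 kg.
Tool frame: the origin (TCP) lies where the fingers leave the gripper's body, on its centre line; the fingertips stand 70 mm ahead of it and the grasp point (between the pads) lies 51 mm ahead of it; z points along the fingers, y is the line along which they close (so a half turn about z gives the same grasp; the last joint's range is limited). The gripper opens to 87 mm and grips with 3 to 60 N. Pads are 19 mm wide; open, the fingers measure 117 mm over their backs; the gripper's body (75 mm by 190 mm) begins 51 mm behind the grasp point.
Start: joints at [1.258, 0.321, -0.07, 1.45, 0.023, 1.371, -0.057], TCP at [0.209, -0.616, 0.292] pointing down, gripper open.
Joint ranges: [-2.86, 2.86], [-0.3, 2.09], [-1.38, 1.24], [0.06, 2.45], [-1.56, 4.7], [0.09, 2.05], [-2.69, 2.69]. Speed limits (rad/s): [2.57, 2.57, 3.14, 3.14, 3.14, 3.14, 3.14].

## Interface

Orientations are given as a rotation vector (axis times angle).
In Python, from bench import get_state, get_image, get_calibration, close_job gives the robot as it stands.
- The arm moves only by the tool send_rows, never from a script. Its argument "rows" is a list of rows, each an object of numbers: "hand": the finger opening in mm, from 0 to 87; "x", "y", "z": the shift along the world's x, y, z in mm; "roll": the turn about the world's z in degrees. A call has 1 to 10 rows; each row shifts and turns the commanded pose from where the row before left it; what a row does not reach is not made up. A row lasts 1/10 s, in which the tool goes at most 50 mm and 8.59 degrees, less where a joint would pass 70% of its speed; a pose out of reach is approached as far as the arm can. A call is refused whole if a number of a shift passes 50 or a number of a turn 8.59, either way. A call with a gripper value outside its range is refused whole. The fingers move at their own pace and stop on an object; "force" is the grip in N (left out, the last holds). Time passes only in rows, so rows that do not move let the fingers close. It gives the time, the measured TCP pose, the force, the opening and the grip force at its end, in the units of the state.
- get_state(): the state, without advancing time (a new reading comes with each control period).
- get_image(name): name is "scene" or "top" or "wrist"; returns the picture (420x560x3 uint8, blue, green, red); there is no depth.
- get_calibration(name): a dict with "mtx" (3x3 intrinsics, pixels), "D" ([k1, k2, p1, p2, k3] as OpenCV has them; the pictures are not rectified), "world_from_camera" (4x4, takes a point from camera to world coordinates). Camera axes: x right, y down, z forward; pixel columns grow to the right and rows downward; lengths in m; the calibration is good to about 2 mm. A picture is of the moment at which its call begins: read the wrist's pose just before it. get_calibration takes no time and is no camera call; for the wrist camera it gives the pose at the moment of the call.
- close_job(): hands the job in; it is judged then, once.
The state is a dict: "time": time; "joint_positions": joint angles; "qd": joint speeds; "joint_torque": joint torques, N m; "position": TCP position; "tool_rot": TCP orientation; "ft_force": force on the tool from outside, world axes, zero at the start; "torque": the same for the moment, N m; "grip_width": opening from 0.0 (shut) to 1.0 (fully open); "grip_force": force on a finger pad.
Only numpy, scipy, OpenCV 4.12 (cv2) and the standard library are available. Lean on these libraries where they do the work, as an engineer would, in place of code of your own. Each camera call takes 0.05 s, during which the arm holds its last target. There are 200 camera calls.

## Working session

There is one attempt and no reset: what is moved stays moved. The work goes in short steps, Python scripts to look and compute and a tool call to move; the robot and the scene stay as the last step left them, time stands still between calls to the robot, and variables do not carry over. Pictures are saved under pics/ and viewed, at most 10 in all, crops included, and the job is handed in when it is done.

Besides the shell and the picture viewer there is one more tool, called after ">>>" by a JSON object that holds its "name" and its "arguments", one argument or row to a line. send_rows: Moves the arm, as the interface text tells. Its arguments: {"type":"object","properties":{"rows":{"type":"array","items":{"type":"object","properties":{"hand":{"type":"number"},"x":{"type":"number"},"y":{"type":"number"},"z":{"type":"number"},"roll":{"type":"number"}}}},"force":{"type":"number"}},"required":["rows"]}

```bash
mkdir -p pics
python3 - <<'E'
from bench import *
import cv2
s=get_state();print({k:s[k] for k in('time','position','tool_rot','grip_width','ft_force')})
for n in('scene','top'):
    im=get_image(n);cv2.imwrite(f'pics/{n}0.png',im);c=get_calibration(n);print(n,c)
E
```

```text
{'time': 0.0, 'position': array([ 0.20843198, -0.61522706,  0.29113911]), 'tool_rot': array([-3.09788053e+00, -5.10633382e-01,  6.85133228e-04]), 'grip_width': 1.0001409771566008, 'ft_force': array([-0.0994065 ,  0.04921369,  1.05209925])}
scene {'mtx': array([[510.60099296,   0.        , 279.4752682 ],
       [  0.        , 510.60099296, 202.88780805],
       [  0.        ,   0.        ,   1.        ]]), 'D': array([-0.07775187,  0.        ,  0.        ,  0.        ,  0.        ]), 'world_from_camera': array([[-0.65393487, -0.41332117,  0.63366773, -0.15939368],
       [-0.75654632,  0.35436065, -0.54960549,  0.54155519],
       [ 0.00261667, -0.83880519, -0.5444254 ,  0.65308247],
       [ 0.        ,  0.        ,  0.        ,  1.        ]])}
top {'mtx': array([[520.03307602,   0.        , 277.5783855 ],
       [  0.        , 520.03307602, 200.3204335 ],
       [  0.        ,   0.        ,   1.        ]]), 'D': array([-0.03499236,  0.        ,  0.        ,  0.        ,  0.        ]), 'world_from_camera': array([[ 0.02699918, -0.98573818,  0.16610622,  0.34882129],
       [-0.99960686, -0.02536629,  0.01194443, -0.04654597],
       [-0.00756058, -0.16636341, -0.98603552,  1.24399176],
       [ 0.        ,  0.        ,  0.        ,  1.        ]])}
```

View pics/top0.png

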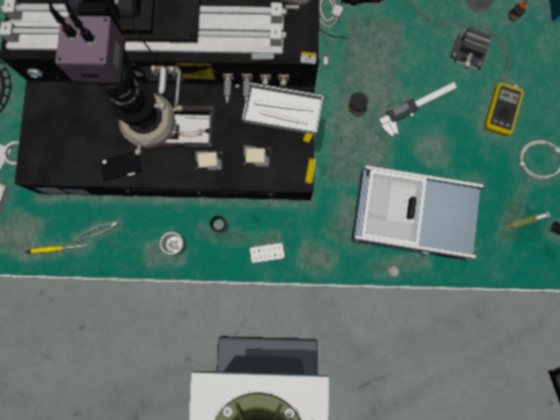

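View pics/scene0.png

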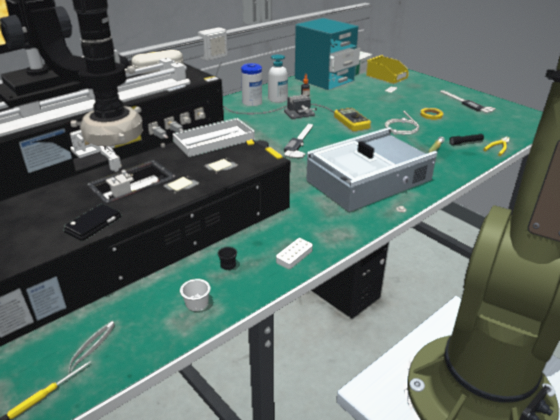

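The top view shows the box at about u 357–483, v 167–258, with the black guard handle at (411,207). The rack is at (267,253), the loupe at (219,224) and the cup at (172,243). The scene view shows the handle at (365,149).

Run:
```python
import cv2
a=cv2.imread('pics/top0.png')[155:270,345:495]
cv2.imwrite('pics/topc.png',cv2.resize(a,None,fx=5,fy=5,interpolation=cv2.INTER_CUBIC))
b=cv2.imread('pics/scene0.png')[115:215,295:445]
cv2.imwrite('pics/scenec.png',cv2.resize(b,None,fx=5,fy=5,interpolation=cv2.INTER_CUBIC))
```

```text
(no output)
```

View pics/topc.png

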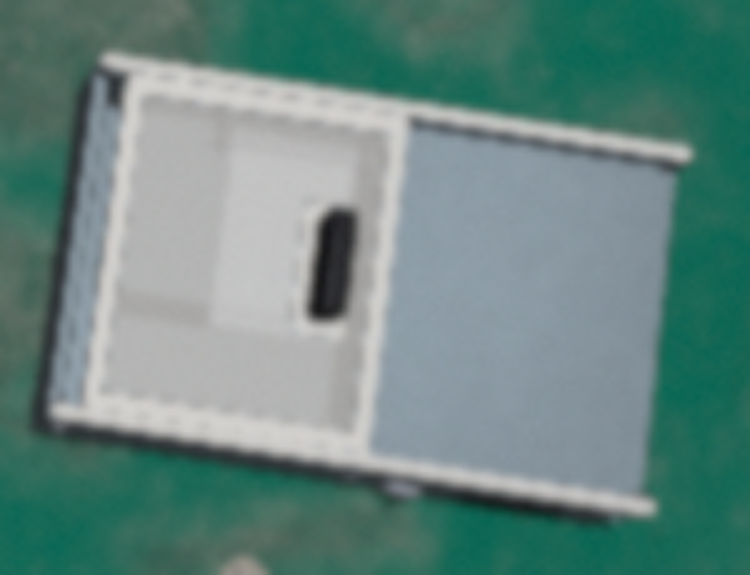

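View pics/scenec.png

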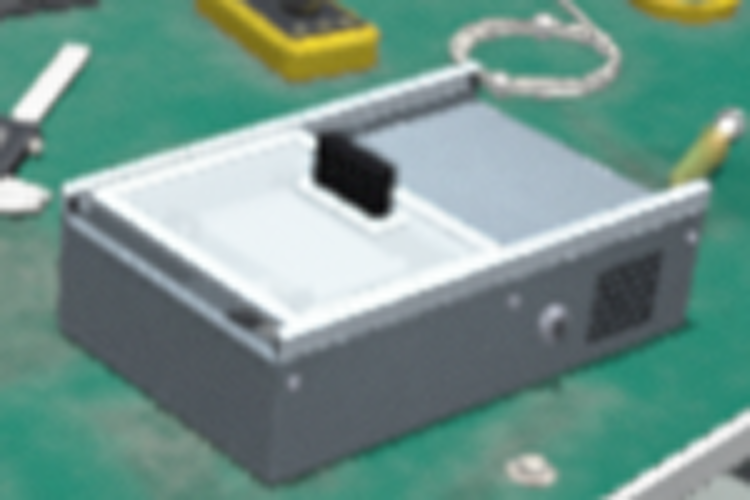

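The crops show the track corners clearly. In the top crop they are at (103,52), (694,146), (657,517) and (48,418), and the handle top is near (341,262).

```bash
cat > h.py <<'E'
from bench import *
import cv2,numpy as np
def ray(n,px,z,c=None):
    c=c or get_calibration(n);T=c['world_from_camera']
    p=cv2.undistortPoints(np.array(px,float).reshape(-1,1,2),c['mtx'],c['D'])[:,0]
    d=np.c_[p,np.ones(len(p))]@T[:3,:3].T
    return T[:3,3]+d*((z-T[2,3])/d[:,2])[:,None]
def proj(n,P,c=None):
    c=c or get_calibration(n);T=np.linalg.inv(c['world_from_camera'])
    return cv2.projectPoints(np.array(P,float),cv2.Rodrigues(T[:3,:3])[0],T[:3,3],c['mtx'],c['D'])[0][:,0]
E
python3 - <<'E'
from h import *
def crop(a,o): return np.array(a)/5.+np.array(o)-.4
# order RL,RR,FR,FL
B=np.array([[78,136],[78,-136],[-91,-136],[-91,136]])/1e3
t=crop([(103,52),(694,146),(657,517),(48,418)],(345,155))
s=crop([(62,185),(478,62),(712,185),(280,352)],(295,115))
for n,p in(('top',t),('scene',s)):
    W=ray(n,p,.083)[:,:2]
    bc=B.mean(0);wc=W.mean(0);H=(B-bc).T@(W-wc);th=np.arctan2(H[0,1]-H[1,0],H[0,0]+H[1,1])
    R=np.array([[np.cos(th),-np.sin(th)],[np.sin(th),np.cos(th)]]);o=wc-R@bc
    print(n,o.round(4),np.degrees(th).round(2),'res',((W-(B@R.T+o))*1e3).round(1).tolist())
    P=lambda px,z:((ray(n,crop(px,(345,155) if n=='top' else (295,115)),z)[:,:2]-o)@R*1e3).round(1).tolist()
    if n=='top': print('handle top corners',P([(355,210),(345,320),(325,212),(312,315)],.109),'guard frame left/right edge',P([(128,75),(90,405),(410,105),(365,450)],.081))
    else: print('handle top',P([(318,132),(340,127),(398,162),(385,175)],.109))
    for q in((-48,0),(0,0)):pass
    for nm,b in(('pin',(-30,90)),('hinge',(55,90)),('open grip?',(0,-65))):print(nm,(R@(np.array(b)/1e3)+o).round(4))
E
```

```text
top [ 0.5351 -0.3549] -7.87 res [[0.6, -0.0], [1.0, -0.7], [-0.9, -0.9], [-0.7, 1.6]]
handle top corners [[18.7, 19.2], [-30.9, 17.6], [15.6, 32.2], [-31.0, 32.2]] guard frame left/right edge [[70.2, 123.1], [-82.8, 119.5], [77.3, -6.4], [-82.9, -4.9]]
pin [ 0.5177 -0.2616]
hinge [ 0.6019 -0.2733]
open grip? [ 0.5262 -0.4193]
scene [ 0.5345 -0.3547] -8.1 res [[2.9, -3.4], [1.1, -3.6], [2.1, -2.2], [-6.0, 9.2]]
handle top [[19.9, 25.8], [18.5, 13.1], [-25.1, 14.5], [-32.0, 28.8]]
pin [ 0.5175 -0.2614]
hinge [ 0.6017 -0.2733]
open grip? [ 0.5254 -0.419 ]
```

Box origin is (0.535, -0.355) with yaw -7.9°. The guard is about 9 mm open, and its handle is at box (-6, 23). I'll keep one orientation throughout, closing along the box's x. With the fingers shut I'll push the handle from its left side.

>>> {"name": "send_rows", "arguments": {
  "rows": [
    {"x": 33,"y": 32,"roll": 6.3,"hand": 0},
    {"x": 33,"y": 32,"roll": 6.3,"hand": 0},
    {"x": 33,"y": 32,"roll": 6.4,"hand": 0},
    {"x": 33,"y": 32,"roll": 6.4,"hand": 0},
    {"x": 33,"y": 32,"roll": 6.3,"hand": 0},
    {"x": 33,"y": 32,"roll": 6.3,"hand": 0},
    {"x": 33,"y": 32,"roll": 6.4,"hand": 0},
    {"x": 33,"y": 32,"roll": 6.4,"hand": 0},
    {"x": 33,"y": 33,"roll": 6.3,"hand": 0},
    {"x": 32,"y": 33,"roll": 6.3,"hand": 0}
  ]
}}

```text
schema error: expected keys hand, x, y, z, roll
```

```bash
cat >> h.py <<'E'
O=np.array([.5351,-.3549]);TH=np.radians(-7.88)
R2=np.array([[np.cos(TH),-np.sin(TH)],[np.sin(TH),np.cos(TH)]])
def rep():
    s=get_state();R=cv2.Rodrigues(np.array(s['tool_rot']))[0]
    p=s['position'];b=(p[:2]-O)@R2*1e3
    print('t',round(s['time'],2),'pos',p.round(4),'box',b.round(1),'yaw',np.degrees(np.arctan2(R[1,1],R[0,1])).round(2),'z',R[:,2].round(3),'F',s['ft_force'].round(1),'T',s['torque'].round(2),'w',round(s['grip_width']*87,1),'gf',round(float(s['grip_force']),1),'j',s['joint_positions'].round(2))
E
python3 -c "
from h import *;rep()"
```

```text
t 0.1 pos [ 0.2085 -0.6152  0.2913] box [-287.8 -302.7] yaw -71.27 z [-0.001  0.002 -1.   ] F [0.2 0.6 0.8] T [-0.02  0.04  0.06] w 87.3 gf 0.0 j [ 1.26  0.32 -0.07  1.45  0.02  1.37 -0.06]
```

>>> {"name": "send_rows", "arguments": {
  "rows": [
    {"x": 33,"y": 32,"z": 0,"roll": 6.3,"hand": 0},
    {"x": 33,"y": 32,"z": 0,"roll": 6.3,"hand": 0},
    {"x": 33,"y": 32,"z": 0,"roll": 6.4,"hand": 0},
    {"x": 33,"y": 32,"z": 0,"roll": 6.4,"hand": 0},
    {"x": 33,"y": 32,"z": 0,"roll": 6.3,"hand": 0},
    {"x": 33,"y": 32,"z": 0,"roll": 6.3,"hand": 0},
    {"x": 33,"y": 32,"z": 0,"roll": 6.4,"hand": 0},
    {"x": 33,"y": 32,"z": 0,"roll": 6.4,"hand": 0},
    {"x": 33,"y": 33,"z": 0,"roll": 6.3,"hand": 0},
    {"x": 32,"y": 33,"z": 0,"roll": 6.3,"hand": 0}
  ]
}}

```text
time: 1.1
position: [0.5385, -0.2921, 0.292]
tool_rot: [-2.364, -2.069, 0.0]
ft_force: [0.1, -0.0, 0.6]
grip_width: 0.175
grip_force: 0.0
```

>>> {"name": "send_rows", "arguments": {
  "rows": [
    {"x": 0,"y": 0,"z": 0,"roll": 0,"hand": 0},
    {"x": 0,"y": 0,"z": 0,"roll": 0,"hand": 0}
  ]
}}

```text
time: 1.3
position: [0.5382, -0.2922, 0.2917]
tool_rot: [-2.365, -2.066, 0.001]
ft_force: [-0.8, -0.7, -0.5]
grip_width: 0.034
grip_force: 0.0
```

```bash
python3 -c "
from h import *;rep()"
```

```text
t 1.3 pos [ 0.5382 -0.2922  0.2917] box [-5.5 62.5] yaw -7.72 z [-0.001  0.001 -1.   ] F [-0.8 -0.7 -0.5] T [-0.05 -0.06 -0.  ] w 2.9 gf 0.0 j [ 0.83  0.27 -0.46  1.54  0.12  1.36  0.23]
```

>>> {"name": "send_rows", "arguments": {
  "rows": [
    {"x": 0,"y": 0,"z": -30,"roll": 0,"hand": 0},
    {"x": 0,"y": 0,"z": -40,"roll": 0,"hand": 0},
    {"x": 0,"y": 0,"z": -35,"roll": 0,"hand": 0},
    {"x": 0,"y": 0,"z": -20,"roll": 0,"hand": 0},
    {"x": 0,"y": 0,"z": -6,"roll": 0,"hand": 0},
    {"x": 0,"y": 0,"z": 0,"roll": 0,"hand": 0}
  ]
}}

```text
time: 1.9
position: [0.5363, -0.295, 0.1605]
tool_rot: [-2.37, -2.06, 0.002]
ft_force: [-0.5, -0.3, -0.0]
grip_width: 0.009
grip_force: 0.0
```

```bash
python3 -c "
from h import *;rep();cv2.imwrite('pics/s1.png',get_image('scene')[85:215,265:465].repeat(4,0).repeat(4,1))"
```

```text
t 1.9 pos [ 0.5363 -0.295   0.1605] box [-7.  59.5] yaw -8.03 z [-0.002  0.    -1.   ] F [-0.5 -0.3 -0. ] T [-0.03 -0.11  0.01] w 0.8 gf 0.0 j [ 0.82  0.37 -0.44  1.69  0.17  1.12  0.19]
```

View pics/s1.png

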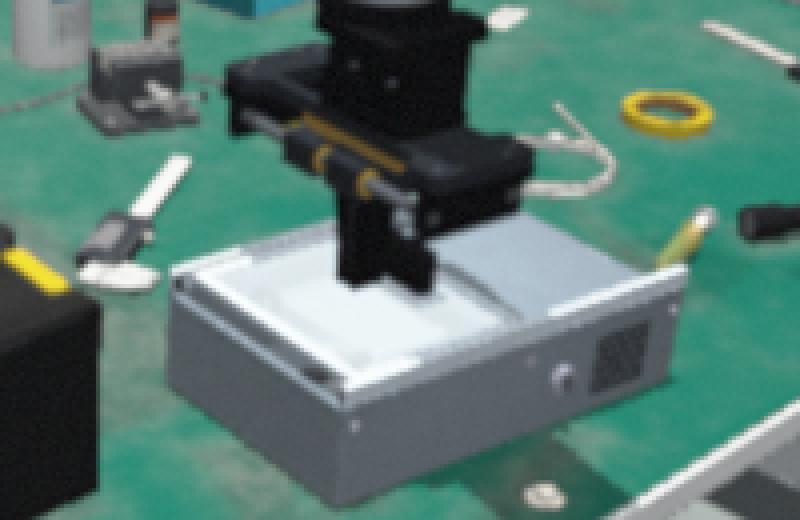

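The closed fingers sit just left of the handle, over the panel. Pushing toward the box's -y.

>>> {"name": "send_rows", "arguments": {
  "rows": [
    {"x": -1,"y": -8,"z": 0,"roll": 0,"hand": 0},
    {"x": -1,"y": -10,"z": 0,"roll": 0,"hand": 0},
    {"x": -1,"y": -10,"z": 0,"roll": 0,"hand": 0},
    {"x": -2,"y": -12,"z": 0,"roll": 0,"hand": 0},
    {"x": -2,"y": -14,"z": 0,"roll": 0,"hand": 0},
    {"x": -2,"y": -14,"z": 0,"roll": 0,"hand": 0},
    {"x": -2,"y": -14,"z": 0,"roll": 0,"hand": 0},
    {"x": -2,"y": -14,"z": 0,"roll": 0,"hand": 0},
    {"x": -1,"y": -10,"z": 0,"roll": 0,"hand": 0},
    {"x": -1,"y": -8,"z": 0,"roll": 0,"hand": 0}
  ]
}}

```text
time: 2.95
position: [0.5219, -0.4089, 0.161]
tool_rot: [-2.369, -2.062, 0.001]
ft_force: [0.6, 1.4, 1.1]
grip_width: 0.01
grip_force: 0.7
```

```bash
python3 -c "
from h import *;rep()"
```

```text
t 2.95 pos [ 0.5219 -0.4089  0.161 ] box [ -5.7 -55.3] yaw -7.93 z [-0.001  0.    -1.   ] F [0.6 1.4 1.1] T [0.32 0.04 0.  ] w 0.9 gf 0.7 j [ 0.92  0.47 -0.39  1.56  0.19  1.16  0.36]
```

Pushing with about 1.4 N, which matches the track drag. Roughly 25 mm is left, so I'll slow down.

>>> {"name": "send_rows", "arguments": {
  "rows": [
    {"x": -1,"y": -5,"z": 0,"roll": 0,"hand": 0},
    {"x": -1,"y": -5,"z": 0,"roll": 0,"hand": 0},
    {"x": -1,"y": -4,"z": 0,"roll": 0,"hand": 0},
    {"x": 0,"y": -3,"z": 0,"roll": 0,"hand": 0},
    {"x": -1,"y": -3,"z": 0,"roll": 0,"hand": 0},
    {"x": 0,"y": 0,"z": 0,"roll": 0,"hand": 0}
  ]
}}

```text
time: 3.55
position: [0.5184, -0.4282, 0.1613]
tool_rot: [2.369, 2.063, -0.001]
ft_force: [-0.0, -0.8, 0.1]
grip_width: 0.002
grip_force: 0.0
```

>>> {"name": "send_rows", "arguments": {
  "rows": [
    {"x": 0,"y": -2,"z": 0,"roll": 0,"hand": 0},
    {"x": 0,"y": -2,"z": 0,"roll": 0,"hand": 0}
  ]
}}

```text
time: 3.75
position: [0.5184, -0.4315, 0.1613]
tool_rot: [-2.368, -2.064, 0.001]
ft_force: [-0.5, 1.4, 0.6]
grip_width: 0.006
grip_force: 0.6
```

>>> {"name": "send_rows", "arguments": {
  "rows": [
    {"x": 0,"y": -1,"z": 0,"roll": 0,"hand": 0},
    {"x": 0,"y": -1,"z": 0,"roll": 0,"hand": 0}
  ]
}}

```text
time: 3.95
position: [0.5185, -0.4336, 0.1612]
tool_rot: [-2.369, -2.063, 0.0]
ft_force: [-1.7, 3.3, 1.6]
grip_width: 0.007
grip_force: 2.0
```

>>> {"name": "send_rows", "arguments": {
  "rows": [
    {"x": 0,"y": -1,"z": 0,"roll": 0,"hand": 0},
    {"x": 0,"y": -1,"z": 0,"roll": 0,"hand": 0}
  ]
}}

```text
time: 4.15
position: [0.5186, -0.4338, 0.1612]
tool_rot: [-2.365, -2.062, -0.002]
ft_force: [-3.0, 7.5, 3.9]
grip_width: 0.005
grip_force: 3.3
```

>>> {"name": "send_rows", "arguments": {
  "rows": [
    {"x": 0,"y": -1,"z": 0,"roll": 0,"hand": 0},
    {"x": 0,"y": -1,"z": 0,"roll": 0,"hand": 0}
  ]
}}

```text
time: 4.35
position: [0.5187, -0.434, 0.1612]
tool_rot: [-2.362, -2.062, -0.003]
ft_force: [-4.9, 10.1, 6.1]
grip_width: 0.005
grip_force: 4.9
```

>>> {"name": "send_rows", "arguments": {
  "rows": [
    {"x": 0,"y": -1,"z": 0,"roll": 0,"hand": 0},
    {"x": 0,"y": -1,"z": 0,"roll": 0,"hand": 0}
  ]
}}

```text
time: 4.55
position: [0.5187, -0.4343, 0.1612]
tool_rot: [-2.359, -2.061, -0.005]
ft_force: [-6.5, 13.1, 7.7]
grip_width: 0.006
grip_force: 6.6
```

The guard is at its stop: the force ramps while the position holds. Backing off, then moving up over the bay with the fingers open.

>>> {"name": "send_rows", "arguments": {
  "rows": [
    {"x": 1,"y": 6,"z": 0,"roll": 0,"hand": 0},
    {"x": 1,"y": 8,"z": 0,"roll": 0,"hand": 0},
    {"x": 1,"y": 12,"z": 15,"roll": 0,"hand": 0},
    {"x": 0,"y": 25,"z": 40,"roll": 0,"hand": 0},
    {"x": 0,"y": 35,"z": 40,"roll": 0,"hand": 40},
    {"x": 0,"y": 35,"z": 40,"roll": 0,"hand": 40},
    {"x": 0,"y": 30,"z": 0,"roll": 0,"hand": 40},
    {"x": 0,"y": 20,"z": 0,"roll": 0,"hand": 40},
    {"x": 0,"y": 4,"z": 0,"roll": 0,"hand": 40},
    {"x": 0,"y": 0,"z": 0,"roll": 0,"hand": 40}
  ]
}}

```text
time: 5.55
position: [0.5212, -0.2689, 0.291]
tool_rot: [-2.368, -2.064, 0.002]
ft_force: [-0.1, -0.0, 0.0]
grip_width: 0.432
grip_force: 0.0
```

Run:
```python
from h import *;rep()
c=get_calibration('wrist');im=get_image('wrist');cv2.imwrite('pics/w1.png',im)
import pickle;pickle.dump(c,open('w1.pkl','wb'))
top=get_image('top');cv2.imwrite('pics/top1.png',top)
pin=np.r_[R2@[-.03,.09]+O,.052];d=np.r_[R2@[0,.0225],0]
print('pin ends proj',proj('wrist',[pin-d,pin,pin+d],c).round())
```

```text
t 5.55 pos [ 0.5212 -0.2689  0.291 ] box [-25.5  83.3] yaw -7.85 z [-0.001 -0.001 -1.   ] F [-0.1 -0.   0. ] T [-0.1  -0.08  0.01] w 37.6 gf 0.0 j [ 0.84  0.22 -0.48  1.6   0.1   1.35  0.21]
pin ends proj [[277. 209.]
 [277. 187.]
 [276. 164.]]
```

View pics/w1.png

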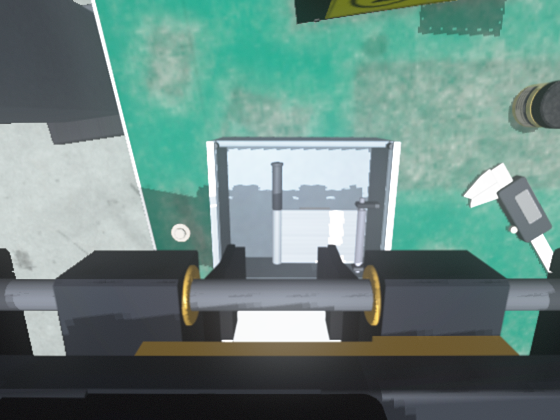

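The wrist view shows the pin at u≈277, v 163–210. The prediction was (277,164)–(277,209), so the pose is confirmed. Descending over the pin.

>>> {"name": "send_rows", "arguments": {
  "rows": [
    {"x": -2,"y": 4,"z": -30,"roll": 0,"hand": 40},
    {"x": -1,"y": 3,"z": -40,"roll": 0,"hand": 40},
    {"x": 0,"y": 0,"z": -35,"roll": 0,"hand": 40},
    {"x": 0,"y": 0,"z": -20,"roll": 0,"hand": 40},
    {"x": 0,"y": 0,"z": -10,"roll": 0,"hand": 40},
    {"x": 0,"y": 0,"z": 0,"roll": 0,"hand": 40}
  ]
}}

```text
time: 6.25
position: [0.5175, -0.2627, 0.1546]
tool_rot: [-2.368, -2.059, 0.002]
ft_force: [-0.1, 0.2, -0.2]
grip_width: 0.463
grip_force: 0.0
```

```bash
python3 -c "
from h import *;rep()
c=get_calibration('wrist');im=get_image('wrist');cv2.imwrite('pics/w2.png',im)
pin=np.r_[R2@[-.03,.09]+O,.052];d=np.r_[R2@[0,.0225],0]
print(proj('wrist',[pin-d,pin,pin+d],c).round())"
```

```text
t 6.25 pos [ 0.5175 -0.2627  0.1546] box [-30.1  88.9] yaw -7.98 z [-0.003  0.002 -1.   ] F [-0.1  0.2 -0.2] T [-0.05 -0.1  -0.01] w 40.3 gf 0.0 j [ 0.82  0.32 -0.46  1.77  0.16  1.09  0.16]
[[282. 274.]
 [282. 240.]
 [282. 204.]]
```

View pics/w2.png

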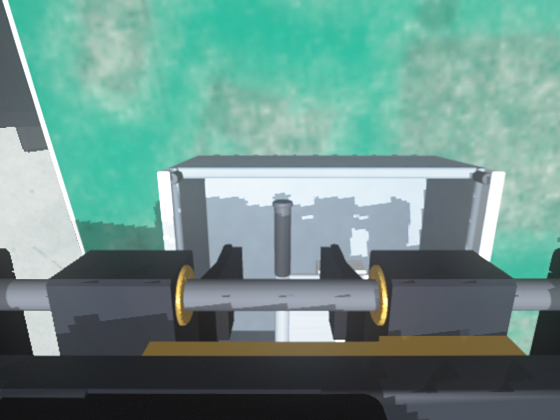

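The pin lies centred between the fingers at u≈282, from v 203 to 275. Going down the rest and closing.

>>> {"name": "send_rows", "arguments": {
  "rows": [
    {"x": 0,"y": 0,"z": -20,"roll": 0,"hand": 40},
    {"x": 0,"y": 0,"z": -20,"roll": 0,"hand": 40},
    {"x": 0,"y": 1,"z": -11,"roll": 0,"hand": 40},
    {"x": 0,"y": 0,"z": 0,"roll": 0,"hand": 40},
    {"x": 0,"y": 0,"z": 0,"roll": 0,"hand": 40}
  ]
}}

```text
time: 6.8
position: [0.5193, -0.2611, 0.1066]
tool_rot: [2.368, 2.063, 0.001]
ft_force: [0.3, -0.2, 0.0]
grip_width: 0.457
grip_force: 0.0
```

```bash
python3 -c "
from h import *;rep()"
```

```text
t 6.8 pos [ 0.5193 -0.2611  0.1066] box [-28.5  90.7] yaw -7.88 z [ 0.001 -0.001 -1.   ] F [ 0.3 -0.2  0. ] T [-0.07 -0.1   0.  ] w 39.8 gf 0.0 j [ 0.8   0.37 -0.45  1.81  0.19  1.    0.14]
```

>>> {"name": "send_rows", "arguments": {
  "rows": [
    {"x": -1,"y": 0,"z": -3,"roll": 0,"hand": 40},
    {"x": 0,"y": 0,"z": 0,"roll": 0,"hand": 20},
    {"x": 0,"y": 0,"z": 0,"roll": 0,"hand": 0},
    {"x": 0,"y": 0,"z": 0,"roll": 0,"hand": 0},
    {"x": 0,"y": 0,"z": 0,"roll": 0,"hand": 0},
    {"x": 0,"y": 0,"z": 0,"roll": 0,"hand": 0}
  ],
  "force": 15
}}

```text
time: 7.4
position: [0.518, -0.2608, 0.1027]
tool_rot: [2.368, 2.063, 0.001]
ft_force: [-1.4, -0.3, -1.1]
grip_width: 0.108
grip_force: 15.0
```

```bash
python3 -c "
from h import *;rep()"
```

```text
t 7.4 pos [ 0.518  -0.2608  0.1027] box [-29.8  90.8] yaw -7.87 z [ 0.001 -0.    -1.   ] F [-1.4 -0.3 -1.1] T [-0.05  0.09 -0.04] w 9.4 gf 15.0 j [ 0.8   0.38 -0.45  1.82  0.19  0.99  0.14]
```

Gripped: width 9.4 mm at 15 N. Working out the arc.

Run:
```python
import numpy as np
a=np.radians(np.linspace(0,90,21));P=85*np.c_[-np.cos(a)*.9906,np.cos(a)*.1371,np.sin(a)]
print(np.diff(np.round((P-P[0])*1),axis=0).round(0).astype(int).tolist())
```

```text
[[0, 0, 7], [1, 0, 6], [1, 0, 7], [2, -1, 6], [2, 0, 7], [3, 0, 6], [3, -1, 5], [4, 0, 6], [4, -1, 5], [5, 0, 5], [5, -1, 5], [5, -1, 4], [5, -1, 3], [6, 0, 4], [6, -1, 3], [6, -1, 2], [7, -1, 2], [6, -1, 1], [7, -1, 1], [6, -1, 0]]
```

>>> {"name": "send_rows", "arguments": {
  "rows": [
    {"x": 0,"y": 0,"z": 7,"roll": 0,"hand": 0},
    {"x": 1,"y": 0,"z": 6,"roll": 0,"hand": 0},
    {"x": 1,"y": 0,"z": 7,"roll": 0,"hand": 0},
    {"x": 2,"y": -1,"z": 6,"roll": 0,"hand": 0},
    {"x": 0,"y": 0,"z": 0,"roll": 0,"hand": 0}
  ]
}}

```text
time: 7.9
position: [0.5223, -0.2615, 0.1296]
tool_rot: [2.368, 2.063, 0.001]
ft_force: [2.7, -0.4, -2.1]
grip_width: 0.112
grip_force: 15.0
```

```bash
cat >> h.py <<'E'
def arc():
    rep();s=get_state();p=s['position'];b=(p[:2]-O)@R2*1e3
    x,z=55-b[0],p[2]*1e3-51-52
    print('angle',np.degrees(np.arctan2(z,x)).round(1),'r',np.hypot(x,z).round(1),'dy',(b[1]-90).round(1))
E
python3 -c "
from h import *;arc()"
```

```text
t 7.9 pos [ 0.5223 -0.2615  0.1296] box [-25.5  90.7] yaw -7.86 z [ 0.001 -0.    -1.   ] F [ 2.7 -0.4 -2.1] T [-0.05 -0.59 -0.04] w 9.7 gf 15.0 j [ 0.81  0.35 -0.46  1.79  0.18  1.04  0.15]
angle 18.3 r 84.8 dy 0.7
```

The flap is following at 18°, radius 84.8 mm, with low forces. Continuing to about 72°.

>>> {"name": "send_rows", "arguments": {
  "rows": [
    {"x": 2,"y": 0,"z": 7,"roll": 0,"hand": 0},
    {"x": 3,"y": 0,"z": 6,"roll": 0,"hand": 0},
    {"x": 3,"y": -1,"z": 5,"roll": 0,"hand": 0},
    {"x": 4,"y": 0,"z": 6,"roll": 0,"hand": 0},
    {"x": 4,"y": -1,"z": 5,"roll": 0,"hand": 0},
    {"x": 5,"y": 0,"z": 5,"roll": 0,"hand": 0},
    {"x": 0,"y": 0,"z": 0,"roll": 0,"hand": 0}
  ]
}}

```text
time: 8.6
position: [0.5421, -0.2642, 0.1633]
tool_rot: [-2.368, -2.063, 0.003]
ft_force: [-3.3, 0.3, 0.3]
grip_width: 0.11
grip_force: 15.0
```

```bash
python3 -c "
from h import *;arc()"
```

```text
t 8.6 pos [ 0.5421 -0.2642  0.1633] box [-5.5 90.8] yaw -7.89 z [-0.002 -0.001 -1.   ] F [-3.3  0.3  0.3] T [-0.09  0.74  0.01] w 9.6 gf 15.0 j [ 0.79  0.35 -0.46  1.71  0.18  1.12  0.14]
angle 44.9 r 85.4 dy 0.8
```

>>> {"name": "send_rows", "arguments": {
  "rows": [
    {"x": 5,"y": -1,"z": 5,"roll": 0,"hand": 0},
    {"x": 5,"y": -1,"z": 4,"roll": 0,"hand": 0},
    {"x": 5,"y": -1,"z": 3,"roll": 0,"hand": 0},
    {"x": 6,"y": 0,"z": 4,"roll": 0,"hand": 0},
    {"x": 6,"y": -1,"z": 3,"roll": 0,"hand": 0},
    {"x": 6,"y": -1,"z": 2,"roll": 0,"hand": 0},
    {"x": 0,"y": 0,"z": 0,"roll": 0,"hand": 0}
  ]
}}

```text
time: 9.3
position: [0.5772, -0.2692, 0.1848]
tool_rot: [2.367, 2.062, 0.002]
ft_force: [-3.6, -0.3, 5.8]
grip_width: 0.106
grip_force: 15.0
```

```bash
python3 -c "
from h import *;arc()"
```

```text
t 9.3 pos [ 0.5772 -0.2692  0.1848] box [30.  90.7] yaw -7.87 z [ 0.003 -0.001 -1.   ] F [-3.6 -0.3  5.8] T [-0.22  0.61  0.01] w 9.2 gf 15.0 j [ 0.76  0.4  -0.46  1.6   0.19  1.18  0.12]
angle 73.0 r 85.6 dy 0.7
```

>>> {"name": "send_rows", "arguments": {
  "rows": [
    {"x": 7,"y": -1,"z": 2,"roll": 0,"hand": 0},
    {"x": 6,"y": -1,"z": 1,"roll": 0,"hand": 0},
    {"x": 6,"y": -1,"z": 1,"roll": 0,"hand": 0},
    {"x": 4,"y": 0,"z": 0,"roll": 0,"hand": 0},
    {"x": 0,"y": 0,"z": 0,"roll": 0,"hand": 0},
    {"x": 0,"y": 0,"z": 0,"roll": 0,"hand": 0}
  ]
}}

```text
time: 9.9
position: [0.5988, -0.2722, 0.1875]
tool_rot: [2.368, 2.063, 0.0]
ft_force: [-1.0, -2.6, 2.2]
grip_width: 0.103
grip_force: 15.0
```

```bash
python3 -c "
from h import *;arc()"
```

```text
t 9.9 pos [ 0.5988 -0.2722  0.1875] box [51.8 90.7] yaw -7.89 z [ 0.001 -0.    -1.   ] F [-1.  -2.6  2.2] T [-0.48  0.18 -0.02] w 8.9 gf 15.0 j [ 0.74  0.44 -0.46  1.54  0.2   1.2   0.11]
angle 87.8 r 84.5 dy 0.7
```

>>> {"name": "send_rows", "arguments": {
  "rows": [
    {"x": 2,"y": 0,"z": 0,"roll": 0,"hand": 0},
    {"x": 1,"y": 0,"z": 0,"roll": 0,"hand": 0},
    {"x": 0,"y": 0,"z": 0,"roll": 0,"hand": 0},
    {"x": 0,"y": 0,"z": 0,"roll": 0,"hand": 0},
    {"x": 0,"y": 0,"z": 0,"roll": 0,"hand": 0}
  ]
}}

```text
time: 10.4
position: [0.6014, -0.2725, 0.1875]
tool_rot: [2.369, 2.063, -0.001]
ft_force: [-1.5, -4.5, 1.7]
grip_width: 0.108
grip_force: 15.0
```

Run:
```python
from h import *;arc()
from scipy.optimize import least_squares
D=np.array([(-29.8,102.7),(-25.5,129.6),(-5.5,163.3),(30,184.8),(51.8,187.5)])
print(least_squares(lambda q:np.hypot(D[:,0]-q[0],D[:,1]-q[1])-85,[55,103]).x)
a=get_image('scene')[65:215,265:465];b=get_image('top')[150:270,340:500]
cv2.imwrite('pics/f.png',np.hstack([cv2.resize(a,(400,300)),cv2.resize(b,(400,300))]))
```

```text
t 10.4 pos [ 0.6014 -0.2725  0.1875] box [54.3 90.7] yaw -7.91 z [-0.    -0.001 -1.   ] F [-1.5 -4.5  1.7] T [-0.95  0.37 -0.02] w 9.4 gf 15.0 j [ 0.73  0.45 -0.46  1.54  0.21  1.21  0.1 ]
angle 89.6 r 84.5 dy 0.7
[ 55.05184643 103.14261515]
```

View pics/f.png

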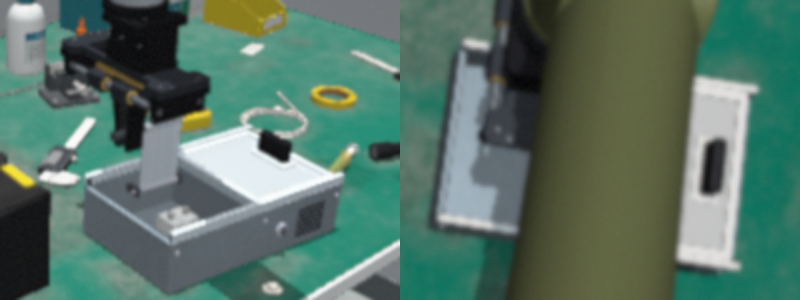

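The scene view shows the flap upright in the fingers and the guard fully open. I'll ease off the small sideways load and add the last half millimetre.

>>> {"name": "send_rows", "arguments": {
  "rows": [
    {"x": 0.5,"y": -1,"z": 0,"roll": 0,"hand": 0},
    {"x": 0,"y": -1,"z": 0,"roll": 0,"hand": 0},
    {"x": 0,"y": 0,"z": 0,"roll": 0,"hand": 0},
    {"x": 0,"y": 0,"z": 0,"roll": 0,"hand": 0},
    {"x": 0,"y": 0,"z": 0,"roll": 0,"hand": 0},
    {"x": 0,"y": 0,"z": 0,"roll": 0,"hand": 0}
  ]
}}

```text
time: 11.1
position: [0.6024, -0.2728, 0.1875]
tool_rot: [-2.367, -2.064, -0.001]
ft_force: [-1.0, 0.5, 1.4]
grip_width: 0.107
grip_force: 15.0
```

```bash
python3 -c "
from h import *;arc();print(get_state()['qd'].round(4))"
```

```text
t 11.1 pos [ 0.6024 -0.2728  0.1875] box [55.4 90.5] yaw -7.83 z [ 0.     0.001 -1.   ] F [-1.   0.5  1.4] T [-0.03  0.27 -0.04] w 9.3 gf 15.0 j [ 0.74  0.45 -0.46  1.53  0.21  1.21  0.11]
angle 90.3 r 84.5 dy 0.5
[ 0.001   0.0006 -0.001  -0.0008 -0.0003  0.0006  0.0002]
```

The flap is at 90.3°, still, and gripped. Handing in.

```bash
python3 -c "
from bench import close_job;print(close_job())"
```

```text
the job is handed in; nothing more can be done
None
```

The job is handed in: the guard is fully open against its stop, the flap is held still at about 90° by its pin with the grip closed, and the rack, loupe and cup were not touched; it took 11 s.

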